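# Dose wax beads through a sprung hopper gate

### The job

Pour all five wax beads from the aluminium cup into the hopper, then stand the empty cup upright on the bench and let go of it. Then grip the post of the hopper's sprung rod, pull the rod out to its length mark (the dark ring has just come out of the sleeve) so that all the beads drop into the tray, and finish while holding it there, neither short of the mark nor past it. Leave the mould, spool and candle where they are.

Things in the scene. Friction and masses are not known exactly. Their poses are not given: they have to be found in the camera images.
- hopper: Dosing hopper, a grey sheet-steel box on a base, fixed to the bench. Origin: on the bench under the middle of its mouth; z up; the pull rod comes out towards its -x side, the tray lies on its -y side. Funnel box 136 mm (x) by 162 mm (y), rim 161 mm above the bench. On the -x side the rod housing (92 mm wide, top 96 mm above the bench) reaches x = -105 mm, then comes the round sleeve, 22 mm thick.
- hopper_mouth (a point): Centre of the hopper's open mouth, 160 mm above the bench, same axes as the hopper; the opening is 126 mm along x, 152 mm along y. Its walls slope at about 48 degrees to a throat 48 x 80 mm, shut below by a flat sliding gate, top 89 mm above the bench.
- tray (a point): Centre of the floor, 4 mm above the bench, of the open tray beside the hopper: 130 mm along the hopper's x, 126 mm along its y, walls 40 mm high. A ramp under the gate leads down into it.
- sleeve_end (a point): Centre of the end of the round sleeve out of which the rod telescopes, 87 mm above the bench, at hopper x = -135 mm.
- rod_grip (a point): Grip point, on the axis of the black upright post at the rod's end, 121 mm above the bench; rod in: hopper x = -172 mm. Moves with the rod. The post is round, 16 mm thick here, with a 20 mm head from 141 to 147 mm (its top) and a 20 mm foot below 91 mm above the bench. Nothing is beside it but the sleeve end 37 mm off, so it can be gripped from above at any yaw.
- rod_mark (a point): Inner edge of the ring mark (dark rubber ring, 18 mm across, 5 mm long) on the 12 mm steel rod, on the rod's axis; hidden inside until the rod is pulled. At the length mark this point is at sleeve_end: the ring has just come out whole.
- rod (a joint): How far the rod, with the gate, is pulled out (m), along the hopper's -x. 0 = all the way in, gate shut; 0.055 = at the length mark, gate open; hard stop at 0.075. An inner spring always pulls it back in, with about 4.4 N at 0, 10.5 N at the mark, 12.7 N at the stop; let go, it shuts.
- cup_center (a point): Centre, half-way up (31 mm), of the round open aluminium cup that holds the five beads: 62 mm high, straight outside, 66 mm across, no handle, 100 to 200 g empty; z is its upward axis. Inside it is a cone, 60 mm wide at the rim and 30 mm at its floor, 5 mm up. It stands upright on the bench. The last beads roll out only when it is tipped level or a little past.
- bead0_center (a point): Centre of wax bead 1 of five alike: red wax ball, 20 mm in diameter, 10 g, in the cup at the start.
- bead1_center (a point): Centre of wax bead 2 of five alike: red wax ball, 20 mm in diameter, 10 g, in the cup at the start.
- bead2_center (a point): Centre of wax bead 3 of five alike: red wax ball, 20 mm in diameter, 10 g, in the cup at the start.
- bead3_center (a point): Centre of wax bead 4 of five alike: red wax ball, 20 mm in diameter, 10 g, in the cup at the start.
- bead4_center (a point): Centre of wax bead 5 of five alike: red wax ball, 20 mm in diameter, 10 g, in the cup at the start.
- mould: Hexagonal steel candle mould, a tube open at both ends, 58 mm across flats, 70 mm high, loose, standing on the bench; to be left alone. It and the cup may stand in each other's places. Origin: centre of its underside.
- spool: Wooden wick spool, 56 mm across, 60 mm high, loose, upright; to be left alone. Origin: centre of its underside.
- candle: Finished red pillar candle, 60 mm across, 94 mm high, loose, upright; to be left alone. Origin: centre of its underside.
Mind the look-alikes: they are no part of the job. What is shaped like the part that bears cup_center but purple is not meant.

How it is judged:
By the outcome, as a careful person would: the job done as asked, in the order asked, and still so for the second after the job is handed in, while the arm keeps its last pose, push and grip.
It also fails if it takes over 67 s, if anything falls off the work surface, if the arm or the gripper's body presses on something with over 40 N, if the wrist force passes 120 N, or if a joint passes its speed limit or range.

### The arm

A 6-joint arm with a two-finger parallel gripper is mounted at the origin on the work surface. World frame = base frame: x ahead of the robot, y to its left, z up, the work surface at z = 0. Lengths are in mm, angles in rad, forces in N, time in s.
With the tool pointing down it reaches from about 400 to 925 mm from the base axis. Payload 12.5 kg.
Tool frame: the origin (TCP) lies at the very end of the fingers, on their centre line; the grasp point (between the pads) lies grip_depth behind it (grip_depth is the distance from the TCP to the grasp point, in mm); z points along the fingers, y is the line along which they close (so a half turn about z gives the same grasp; the last joint's range is limited). The gripper opens to 95 mm and grips with 3 to 60 N. Pads are 20 mm wide; open, the fingers measure 119 mm over their backs; the gripper's body (75 mm by 180 mm) begins 59 mm behind the grasp point.
Start: joints at [-1.396, 0.491, 1.559, -0, 1.092, -0.106], TCP at [173.225, -600.533, 214.661] pointing down, gripper open.
Joint ranges: [-3.1, 3.1], [-0.84, 2.19], [0.05, 2.79], [-1.13, 4.28], [0.06, 2.93], [-2.69, 2.69]. Speed limits (rad/s): [2.22, 2.22, 2.79, 3.14, 3.14, 3.14].

### API

Orientations are given as [roll, pitch, yaw] about the fixed x, y, z axes, in that order (R = Rz(yaw) Ry(pitch) Rx(roll)).
In Python, from cell import state, read_camera, job_done, grip_depth gives the robot as it stands.
- The arm moves only by the tool drive_tool, never from a script. Its argument "targets" is a list of rows, each an object with "jaw": the opening, from 0 (shut) to 1 (fully open); "travel": the shift along the tool's x, y, z in m, a list of three; "twist": the turn about the tool's z in rad. In form: [{"jaw": jaw, "travel": [tx, ty, tz], "twist": twist}, ...]. A call has 1 to 8 rows; each row is the pose to reach, as a shift and turn from the pose commanded when the call began, along the tool's axes at that moment; what a row does not reach only later rows make up. A row lasts 1/12 s, in which the tool goes at most 41.7 mm and 7.16 degrees, less where a joint would pass 70% of its speed; a pose out of reach is approached as far as the arm can. A call with a gripper value outside its range is refused whole. The fingers move at their own pace and stop on an object; the grip force is fixed at half the most. Time passes only in rows, so rows that repeat a pose let the fingers close. It gives the time, the measured TCP pose, the force, the opening and the grip force at its end, in the units of the state.
- state(): the state, without advancing time (a new reading comes with each control period).
- read_camera(name): name is "side" or "top"; returns a dict with "frame" (384x512x3 uint8, red, green, blue), "fx", "fy", "cx", "cy" (pixels), "k1" (the pictures are not rectified: a ray, as slopes to the right and down, at radius r is drawn at 1 + k1 r^2 times it, then the intrinsics apply), "R" (3x3) and "t" (3): a world point X has camera coordinates R X + t. Camera axes: x right, y down, z forward; pixel columns grow to the right and rows downward; lengths in mm; the calibration is good to about 2 mm. A picture is of the moment at which its call begins. There is no depth.
- job_done(): hands the job in; it is judged then, once.
The state is a dict: "t": time; "joints": joint angles; "qvel": joint speeds; "tau": joint torques, N m; "eef_pos": TCP position; "tcp_rot": TCP orientation; "ft_force": force on the tool from outside, world axes, zero at the start; "moment": the same for the moment, N m; "opening": opening from 0.0 (shut) to 1.0 (fully open); "grip_force": force on a finger pad.
Only numpy, scipy, OpenCV 4.12 (cv2) and the standard library are available. Lean on these libraries where they do the work, as an engineer would, in place of code of your own. Each camera call takes 0.05 s, during which the arm holds its last target. There are 200 camera calls.

## Working session

There is one attempt and no reset: what is moved stays moved. The work goes in short steps, Python scripts to look and compute and a tool call to move; the robot and the scene stay as the last step left them, time stands still between calls to the robot, and variables do not carry over. Pictures are saved under pics/ and viewed, at most 10 in all, crops included, and the job is handed in when it is done.

Besides the shell and the picture viewer there is one more tool, called after "Emit:" as name([rows], argument=value, ...), one row to a line, values as JSON. drive_tool: Moves the arm, as the interface text tells. Its arguments: {"type":"object","properties":{"targets":{"type":"array"}},"required":["targets"]}

```bash
mkdir -p pics; ls
cat > h.py <<'E'
import numpy as np, cv2
from cell import state, read_camera, job_done, grip_depth
def K(c): return np.array([[c["fx"],0,c["cx"]],[0,c["fy"],c["cy"]],[0,0,1.]])
def ray(c,u,v):
    d=np.array([(u-c["cx"])/c["fx"],(v-c["cy"])/c["fy"]]); s=d.copy()
    for _ in range(20): s=d/(1+c["k1"]*(s@s))
    R=np.array(c["R"]); return -R.T@np.array(c["t"]), R.T@np.array([s[0],s[1],1])
def onz(c,u,v,z):
    o,d=ray(c,u,v); return o+d*(z-o[2])/d[2]
def proj(c,X):
    p=np.array(c["R"])@np.array(X,float)+np.array(c["t"]); s=p[:2]/p[2]; s=s*(1+c["k1"]*(s@s))
    return np.array([s[0]*c["fx"]+c["cx"],s[1]*c["fy"]+c["cy"]])
def save(c,n,box=None,scale=1):
    f=np.array(c["frame"])[:,:,::-1]
    if box: f=f[box[1]:box[3],box[0]:box[2]]
    cv2.imwrite("pics/"+n+".png",cv2.resize(f,None,fx=scale,fy=scale,interpolation=cv2.INTER_CUBIC))
E
python3 - <<'E'
from h import *
for n in("top","side"):
    c=read_camera(n); save(c,n+"0",None,1.5); np.save(n+"0.npy",c,allow_pickle=True)
    o,d=ray(c,256,192); print(n,o,d)
print(state(),grip_depth)
E
```

```text
pics
top [ 442.10267956   12.99217024 1444.61771316] [ 0.0308938   0.00156576 -0.99961481]
side [ 455.46630139  874.54940973 1018.81581264] [ 0.03348381 -0.68868495 -0.72443881]
{'t': 0.1, 'joints': array([-1.39557974e+00,  4.91455242e-01,  1.55938228e+00, -8.86216118e-08,
        1.09171782e+00, -1.05618268e-01]), 'qvel': array([-0.0010149 , -0.00120251, -0.00152534,  0.0014046 ,  0.00018732,
        0.00150555]), 'tau': array([ 3.94628034e-03, -6.13620400e+01, -2.58606327e+01,  6.93935738e-02,
        4.70166549e-02, -4.85295482e-05]), 'eef_pos': array([ 173.19643612, -600.29696574,  214.14969547]), 'tcp_rot': array([-3.14063532e+00, -1.01410400e-04,  2.80834845e-01]), 'ft_force': array([-0.63919328, -0.60099604, -0.00141756]), 'moment': array([-0.02983256, -0.03992892, -0.01663459]), 'grip_force': 0.0, 'opening': 0.9987365526253292} 18.8
```

View pics/top0.png

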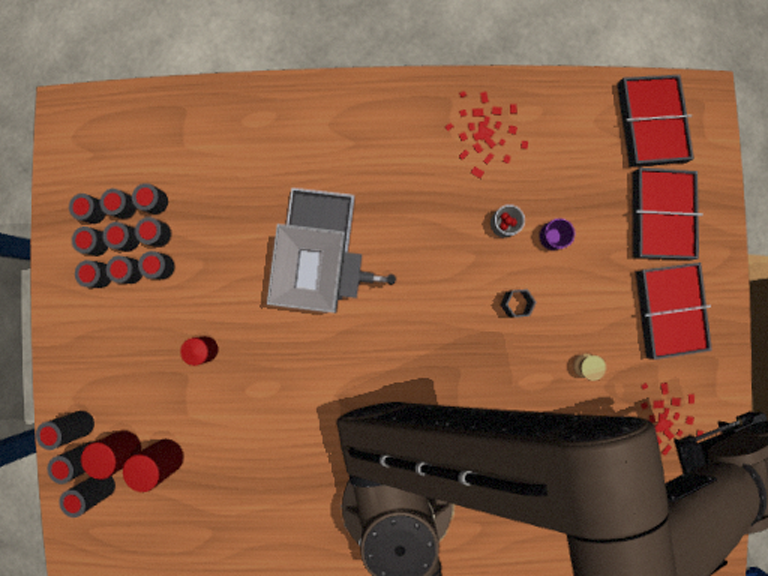

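View pics/side0.png

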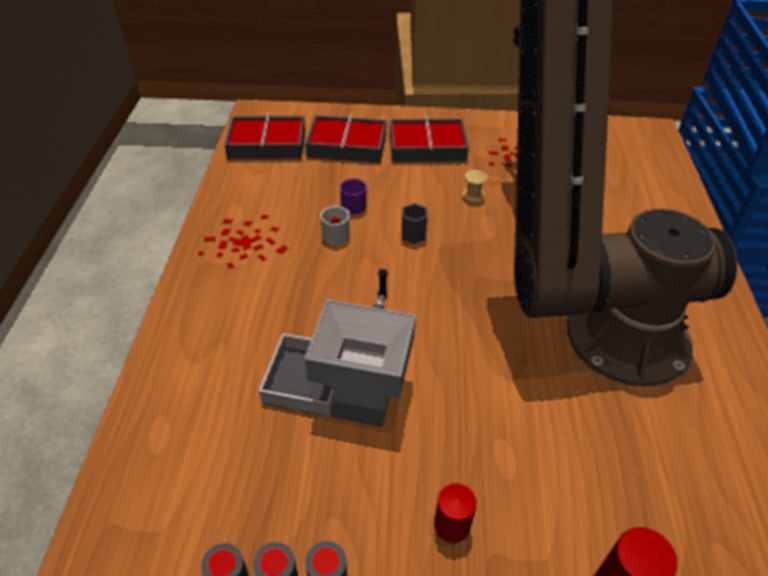

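Candidates in the top frame (512x384): grey cup with red balls at (339,147), purple cup at (371,157), and black hexagonal mould at (345,203). By the description I choose the grey round cup with the beads. In the top view the hopper mouth is at (204,178) and the post at (260,186). I'll check the choice in a crop and measure.

Run:
```python
from h import *
c=np.load("top0.npy",allow_pickle=True).item()
save(c,"crop0",(165,115,405,255),3.3)
for n,u,v,z in [("cup",339.5,147,62),("purple",371,156,62),("mould",345,203,70),("spool",395,244,60),("candle",131,234,94),("head",260.5,186,147)]:
    print(n,onz(c,u,v,z).round(1))
hs=cv2.cvtColor(np.array(c["frame"]),cv2.COLOR_RGB2HSV)
f=np.array(c["frame"]).astype(int)
```

```text
cup [ 624.2 -258.7   62. ]
purple [ 593.1 -361.8   62. ]
mould [ 442.5 -269.1   70. ]
spool [ 304.2 -434.    60. ]
candle [360.6 413.4  94. ]
head [499.9   1.1 147. ]
```

View pics/crop0.png

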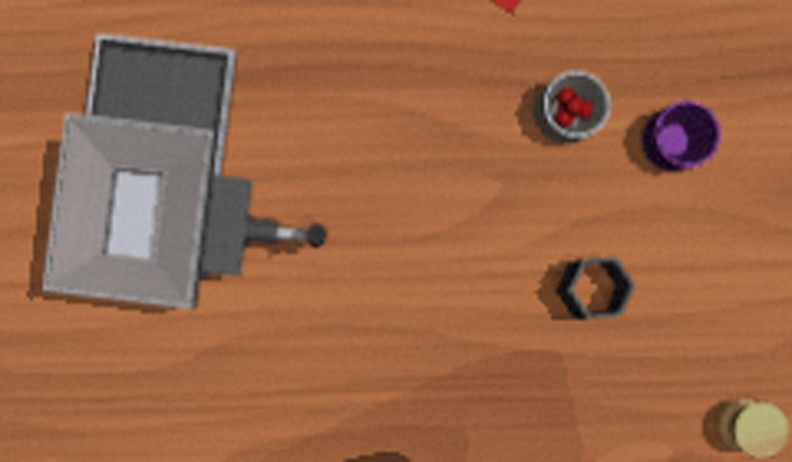

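The crop shows the grey round cup with red beads at crop (576,105). The purple cup is at (682,135) and the hexagonal mould at (596,289), so the choice is confirmed. Next I'll get the hopper pose from its rim corners and the post.

Run:
```python
from h import *
c=np.load("top0.npy",allow_pickle=True).item(); s=np.load("side0.npy",allow_pickle=True).item()
cr=[(66,116),(214,129),(195,306),(43,291)]
P=[onz(c,165+u/3.3,115+v/3.3,161) for u,v in cr]
for p in P: print(p.round(1))
m=np.mean(P,0); P=np.array(P)
x=(P[0]+P[3]-P[1]-P[2]); yaw=np.arctan2(x[1],x[0]); y=(P[2]+P[3]-P[0]-P[1]); yaw2=np.arctan2(y[1],y[0])-np.pi/2
print("center",m.round(1),yaw,yaw2, np.linalg.norm(x)/2,np.linalg.norm(y)/2)
yw=np.arctan2(np.sin(yaw),np.cos(yaw)); X=np.array([np.cos(yw),np.sin(yw)]);
print("post pred",m[:2]-172*X)
# side check: reproject
for n,p in [("hop",[m[0],m[1],161]),("cup",[624.2,-258.7,62]),("post",[499.9,1.1,147])]: print(n,proj(s,p)*1.5)
# cup refine : bright-gray ring in top crop
```

```text
[612.2 224.7 161. ]
[596.8  90.3 161. ]
[437.3 110.9 161. ]
[454.  248.3 161. ]
center [525.1 168.5 161. ] 1.4531218645152066 1.4327084699069657 136.8114787656002 160.3377760815291
post pred [504.88976164  -2.29028702]
hop [362.40373971 333.41854395]
cup [335.58465228 213.98481746]
post [383.30553196 270.85758243]
```

```bash
cat >> h.py <<'E'
from scipy.spatial.transform import Rotation as Ro
C=np.array([525.1,168.5]); PSI=-0.135; T=np.array([np.cos(PSI),np.sin(PSI)])
def go(*targets, p0=None, yaw0=None):   # world TCP [x,y,z,yaw] -> travel (m), twist, row count
    s=state(); p=np.array(s["eef_pos"]); R=Ro.from_euler("xyz",s["tcp_rot"]).as_matrix()
    print("t %.2f"%s["t"],"pos",p.round(1),"rot",np.round(s["tcp_rot"],3),"F",np.round(s["ft_force"],1),"open %.3f"%s["opening"])
    for q in targets:
        d=R.T@(np.array(q[:3])-p); tw=-(q[3]-s["tcp_rot"][2])
        print((d/1000).round(4),"tw %.3f"%tw,"rows %.1f"%max(np.linalg.norm(d)/41.7,abs(tw)/.125))
E
python3 - <<'E'
from h import *
go([624,-259,140,PSI])
E
```

```text
t 0.10 pos [ 173.2 -600.3  214.1] rot [-3.141 -0.     0.281] F [-0.6 -0.6 -0. ] open 0.999
[ 0.5277 -0.2029  0.0744] tw 0.416 rows 13.7
```

Emit:
drive_tool([
  {"jaw": 0.86, "travel": [0.528, -0.203, 0.0], "twist": 0.416},
  {"jaw": 0.86, "travel": [0.528, -0.203, 0.0], "twist": 0.416},
  {"jaw": 0.86, "travel": [0.528, -0.203, 0.0], "twist": 0.416},
  {"jaw": 0.86, "travel": [0.528, -0.203, 0.0], "twist": 0.416},
  {"jaw": 0.86, "travel": [0.528, -0.203, 0.0], "twist": 0.416},
  {"jaw": 0.86, "travel": [0.528, -0.203, 0.0], "twist": 0.416},
  {"jaw": 0.86, "travel": [0.528, -0.203, 0.0], "twist": 0.416},
  {"jaw": 0.86, "travel": [0.528, -0.203, 0.0], "twist": 0.416},
])

```text
t: 0.77
eef_pos: [437.3, -400.1, 214.5]
tcp_rot: [-3.141, 0.0, -0.135]
ft_force: [0.3, -1.2, -0.1]
opening: 0.862
grip_force: 0.0
```

Run:
```python
from h import *
go([624,-259,120,PSI])
```

```text
t 0.77 pos [ 437.3 -400.1  214.5] rot [-3.141  0.    -0.135] F [ 0.3 -1.2 -0.1] open 0.862
[ 0.166  -0.165   0.0944] tw -0.000 rows 6.1
```

Emit:
drive_tool([
  {"jaw": 0.86, "travel": [0.166, -0.165, 0.094], "twist": 0},
  {"jaw": 0.86, "travel": [0.166, -0.165, 0.094], "twist": 0},
  {"jaw": 0.86, "travel": [0.166, -0.165, 0.094], "twist": 0},
  {"jaw": 0.86, "travel": [0.166, -0.165, 0.094], "twist": 0},
  {"jaw": 0.86, "travel": [0.166, -0.165, 0.094], "twist": 0},
  {"jaw": 0.86, "travel": [0.166, -0.165, 0.094], "twist": 0},
  {"jaw": 0.86, "travel": [0.166, -0.165, 0.094], "twist": 0},
  {"jaw": 0.86, "travel": [0.166, -0.165, 0.094], "twist": 0},
])

```text
t: 1.43
eef_pos: [623.4, -258.6, 118.8]
tcp_rot: [-3.141, 0.002, -0.132]
ft_force: [-0.1, 0.6, 0.6]
opening: 0.856
grip_force: 0.0
```

Run:
```python
from h import *
s=read_camera("side"); save(s,"s1",(180,70,340,190),4)
go([624,-259,40,PSI])
print(proj(s,[624,-259,62]),proj(s,state()["eef_pos"]))
```

```text
t 1.48 pos [ 622.7 -260.   119.8] rot [-3.141e+00  1.000e-03 -1.340e-01] F [-0.5  0.2  0.6] open 0.859
[ 0.0012 -0.0011  0.0798] tw 0.001 rows 1.9
[223.79142092 142.60290916] [223.52041803 129.0193604 ]
```

View pics/s1.png

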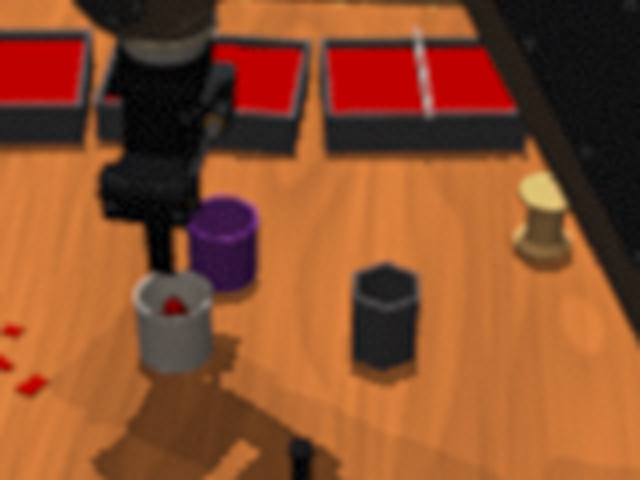

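The side crop shows the near finger (158,240) above the grey cup, whose rim centre is at (175,290), or frame (223.8,142.5). That matches the projected position, so I'll descend and grip near the rim.

Emit:
drive_tool([
  {"jaw": 0.86, "travel": [0.001, 0, 0.04], "twist": 0},
  {"jaw": 0.86, "travel": [0.001, 0, 0.08], "twist": 0},
  {"jaw": 0.86, "travel": [0.001, 0, 0.08], "twist": 0},
  {"jaw": 0.5, "travel": [0.001, 0, 0.08], "twist": 0},
  {"jaw": 0.5, "travel": [0.001, 0, 0.08], "twist": 0},
  {"jaw": 0.5, "travel": [0.001, 0, 0.08], "twist": 0},
  {"jaw": 0.5, "travel": [0.001, 0, 0.08], "twist": 0},
  {"jaw": 0.5, "travel": [0.001, 0, 0.08], "twist": 0},
])

```text
t: 2.15
eef_pos: [624.7, -261.7, 43.3]
tcp_rot: [3.14, -0.004, -0.135]
ft_force: [-2.0, -1.5, 8.6]
opening: 0.698
grip_force: 30.0
```

Emit:
drive_tool([
  {"jaw": 0.5, "travel": [0, 0, 0], "twist": 0},
  {"jaw": 0.5, "travel": [0, 0, 0], "twist": 0},
  {"jaw": 0.5, "travel": [0, 0, -0.02], "twist": 0},
  {"jaw": 0.5, "travel": [0, 0, -0.06], "twist": 0},
  {"jaw": 0.5, "travel": [0, 0, -0.09], "twist": 0},
  {"jaw": 0.5, "travel": [0, 0, -0.13], "twist": 0},
  {"jaw": 0.5, "travel": [0, 0, -0.17], "twist": 0},
  {"jaw": 0.5, "travel": [0, 0, -0.2], "twist": 0},
])

```text
t: 2.82
eef_pos: [623.9, -260.8, 245.5]
tcp_rot: [3.14, -0.004, -0.135]
ft_force: [0.7, 0.0, -1.2]
opening: 0.696
grip_force: 30.0
```

Run:
```python
from h import *
p=C+T*(-45-81); print(p)
go([p[0],p[1],260,PSI])
print(state()["grip_force"])
```

```text
[400.24643227 185.45837919]
t 2.82 pos [ 623.9 -260.8  245.5] rot [ 3.14  -0.004 -0.135] F [ 0.7  0.  -1.2] open 0.696
[-0.2816 -0.412  -0.0162] tw -0.000 rows 12.0
29.964648784416568
```

Emit:
drive_tool([
  {"jaw": 0.5, "travel": [-0.008, -0.012, 0], "twist": 0},
  {"jaw": 0.5, "travel": [-0.025, -0.036, 0], "twist": 0},
  {"jaw": 0.5, "travel": [-0.045, -0.066, 0], "twist": 0},
  {"jaw": 0.5, "travel": [-0.065, -0.096, 0], "twist": 0},
  {"jaw": 0.5, "travel": [-0.085, -0.126, 0], "twist": 0},
  {"jaw": 0.5, "travel": [-0.105, -0.156, 0], "twist": 0},
  {"jaw": 0.5, "travel": [-0.125, -0.186, 0], "twist": 0},
  {"jaw": 0.5, "travel": [-0.145, -0.216, 0], "twist": 0},
])

```text
t: 3.48
eef_pos: [508.0, -25.8, 241.6]
tcp_rot: [3.141, -0.002, -0.135]
ft_force: [1.5, 0.2, -0.8]
opening: 0.693
grip_force: 30.0
```

Emit:
drive_tool([
  {"jaw": 0.5, "travel": [-0.02, -0.03, 0], "twist": 0},
  {"jaw": 0.5, "travel": [-0.04, -0.06, 0], "twist": 0},
  {"jaw": 0.5, "travel": [-0.06, -0.09, 0], "twist": 0},
  {"jaw": 0.5, "travel": [-0.08, -0.12, 0], "twist": 0},
  {"jaw": 0.5, "travel": [-0.1, -0.15, 0], "twist": 0},
  {"jaw": 0.5, "travel": [-0.12, -0.175, 0], "twist": 0},
  {"jaw": 0.5, "travel": [-0.132, -0.192, 0], "twist": 0},
  {"jaw": 0.5, "travel": [-0.137, -0.196, 0], "twist": 0},
])

```text
t: 4.15
eef_pos: [398.4, 187.5, 241.6]
tcp_rot: [-3.141, -0.001, -0.133]
ft_force: [-0.4, 0.2, -1.4]
opening: 0.695
grip_force: 30.0
```

Run:
```python
from h import *
s=read_camera("side"); save(s,"s2",(170,100,350,300),3)
def tgt(th,sd,off=9.5):
    a=np.radians(th); xp=sd*np.sin(a)-33*np.cos(a); h=sd*np.cos(a)+33*np.sin(a)
    p=C+T*(xp-81); return [p[0],p[1],161+h-off,PSI]
go([*(C+T*(-42-81)),161+44-9.5,PSI],*[tgt(a,43) for a in (0,15,30,45,60,75,90,100,106)])
c=read_camera("top"); save(c,"t2",(150,90,330,260),3)
```

```text
t 4.20 pos [398.4 187.  241.5] rot [-3.141e+00 -1.000e-03 -1.330e-01] F [-0.5 -0.3 -1.8] open 0.697
[0.005  0.0013 0.046 ] tw 0.002 rows 1.1
[0.014  0.0013 0.047 ] tw 0.002 rows 1.2
[0.0262 0.0014 0.0399] tw 0.002 rows 1.1
[0.0399 0.0014 0.0363] tw 0.002 rows 1.3
[0.054  0.0014 0.0363] tw 0.002 rows 1.6
[0.0677 0.0015 0.0399] tw 0.002 rows 1.9
[0.08   0.0015 0.047 ] tw 0.002 rows 2.2
[0.09   0.0015 0.057 ] tw 0.002 rows 2.6
[0.095  0.0015 0.065 ] tw 0.002 rows 2.8
[0.0974 0.0015 0.0702] tw 0.002 rows 2.9
```

View pics/s2.png

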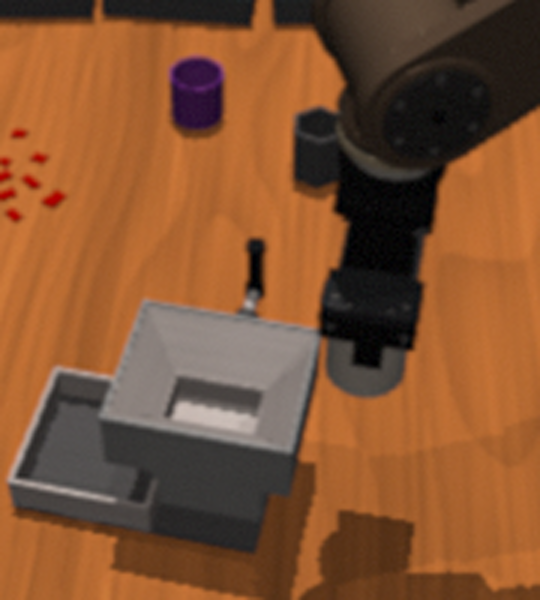

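The side crop shows the cup held upright at (365,370), just beside the hopper's robot-side rim (right edge about x=320). The tool can't tilt, so I'll use the rim as a fulcrum and make the cup pivot between the pads. First a cautious start.

Emit:
drive_tool([
  {"jaw": 0.5, "travel": [0.003, 0.001, 0.025], "twist": 0},
  {"jaw": 0.5, "travel": [0.005, 0.001, 0.046], "twist": 0},
  {"jaw": 0.5, "travel": [0.01, 0.001, 0.047], "twist": 0},
  {"jaw": 0.5, "travel": [0.014, 0.001, 0.046], "twist": 0},
  {"jaw": 0.5, "travel": [0.02, 0.001, 0.043], "twist": 0},
  {"jaw": 0.5, "travel": [0.026, 0.001, 0.04], "twist": 0},
  {"jaw": 0.5, "travel": [0.033, 0.001, 0.038], "twist": 0},
  {"jaw": 0.5, "travel": [0.033, 0.001, 0.038], "twist": 0},
])

```text
t: 4.92
eef_pos: [434.2, 179.8, 203.9]
tcp_rot: [-3.141, -0.002, -0.136]
ft_force: [-3.5, -1.6, 2.9]
opening: 0.691
grip_force: 30.0
```

Run:
```python
from h import *
s=read_camera("side"); save(s,"s3",(250,160,350,260),5)
print(state()["ft_force"],state()["eef_pos"],state()["tcp_rot"],state()["moment"])
```

```text
[-2.36186696 -0.30181998  1.54431545] [433.56029488 179.89742411 203.63526555] [-3.14104225e+00 -2.22467694e-03 -1.35607970e-01] [-0.1432903   0.58121165 -0.07702663]
```

View pics/s3.png

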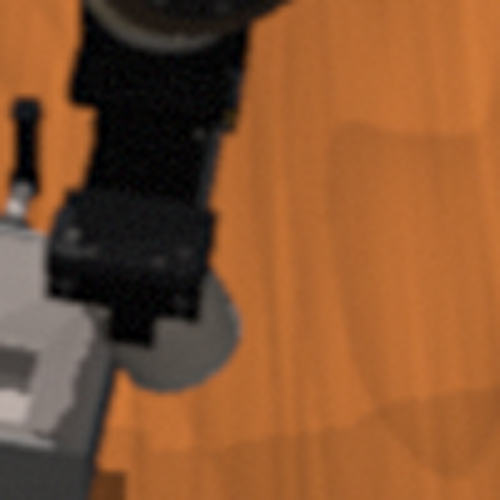

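The crop shows the cup tilted, with its bottom swung away from the rim (190,340), at only about 3 N. I'll continue round the fulcrum to past level, slowly.

Emit:
drive_tool([
  {"jaw": 0.5, "travel": [0.007, 0, -0.002], "twist": 0},
  {"jaw": 0.5, "travel": [0.014, 0, -0.002], "twist": 0},
  {"jaw": 0.5, "travel": [0.021, 0, -0.002], "twist": 0},
  {"jaw": 0.5, "travel": [0.028, 0, 0], "twist": 0},
  {"jaw": 0.5, "travel": [0.035, 0, 0.002], "twist": 0},
  {"jaw": 0.5, "travel": [0.041, 0, 0.005], "twist": 0},
  {"jaw": 0.5, "travel": [0.047, 0, 0.009], "twist": 0},
  {"jaw": 0.5, "travel": [0.047, 0, 0.009], "twist": 0},
])

```text
t: 5.63
eef_pos: [481.0, 173.4, 193.3]
tcp_rot: [-3.142, -0.002, -0.135]
ft_force: [1.8, -3.1, 5.2]
opening: 0.68
grip_force: 30.0
```

Emit:
drive_tool([
  {"jaw": 0.5, "travel": [0.005, 0, 0.005], "twist": 0},
  {"jaw": 0.5, "travel": [0.01, 0, 0.01], "twist": 0},
  {"jaw": 0.5, "travel": [0.013, 0, 0.014], "twist": 0},
  {"jaw": 0.5, "travel": [0.015, 0, 0.018], "twist": 0},
  {"jaw": 0.5, "travel": [0.016, 0, 0.021], "twist": 0},
  {"jaw": 0.5, "travel": [0.017, 0, 0.023], "twist": 0},
  {"jaw": 0.5, "travel": [0.017, 0, 0.023], "twist": 0},
  {"jaw": 0.5, "travel": [0.017, 0, 0.023], "twist": 0},
])

```text
t: 6.3
eef_pos: [498.1, 171.1, 171.1]
tcp_rot: [-3.141, -0.005, -0.135]
ft_force: [5.6, -4.9, 5.8]
opening: 0.673
grip_force: 30.0
```

Run:
```python
from h import *
s=read_camera("side"); c=read_camera("top")
def crop(c,b): return cv2.resize(np.array(c["frame"])[b[1]:b[3],b[0]:b[2],::-1],(400,400),interpolation=cv2.INTER_CUBIC)
cv2.imwrite("pics/b4.png",np.hstack([crop(s,(200,170,310,280)),crop(c,(150,110,260,220))]))
print(state())
```

```text
{'t': 6.4, 'joints': array([ 2.06090810e-01,  4.03319361e-01,  1.85236565e+00, -1.32587674e-03,
        8.81338918e-01,  1.91257892e+00]), 'qvel': array([ 7.82093296e-04,  9.21515767e-05, -7.04899713e-04,  2.36778410e-04,
       -3.95251769e-05,  2.64198358e-05]), 'tau': array([  2.76708506, -48.75100136, -19.07285213,   1.23621941,
         0.41474037,   0.20830486]), 'eef_pos': array([498.10880212, 171.17470998, 171.18041261]), 'tcp_rot': array([-3.14102899, -0.00464823, -0.13485202]), 'ft_force': array([ 4.11825056, -4.47481013,  5.89515148]), 'moment': array([-0.87584845, -0.44203438,  0.18924999]), 'grip_force': 30.014295807307647, 'opening': 0.679122703868575}
```

View pics/b4.png

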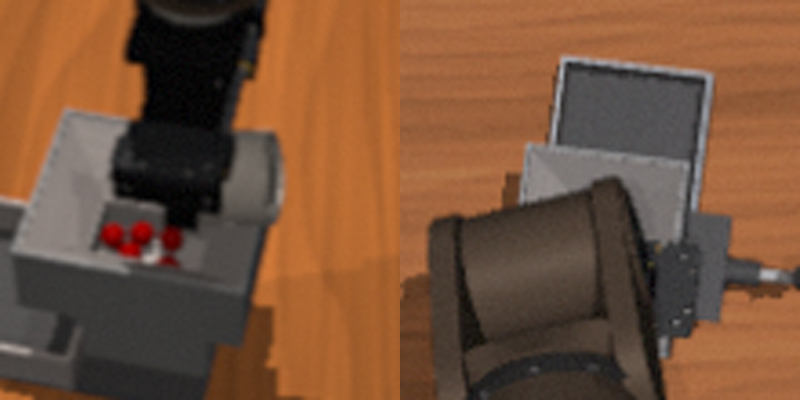

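The side crop shows all five red beads on the gate at (113,235), (142,230), (172,237), (130,250) and (170,262), with the cup level and empty. To right the cup, I'll catch the lower edge of its bottom on the hopper's far rim and swing it back in an arc.

Run:
```python
from h import *
def q(xq,h): p=C+T*(81+xq); return [p[0],p[1],161+h-9.5,PSI]
go([*(state()["eef_pos"][:2]),161+60-9.5,PSI],q(72,60),q(72,12))
a=np.radians
for th in (100,90,75,60,45,30,15,0,-5):
    print(th); go(q(52*np.sin(a(th))-20*np.cos(a(th)),52*np.cos(a(th))+20*np.sin(a(th))))
```

```text
t 6.40 pos [498.1 171.2 171.2] rot [-3.141 -0.005 -0.135] F [ 4.1 -4.5  5.9] open 0.679
[ 0.0002 -0.     -0.0403] tw 0.000 rows 1.0
[ 0.1803 -0.001  -0.0395] tw 0.000 rows 4.4
[ 0.1801 -0.001   0.0085] tw 0.000 rows 4.3
100
t 6.40 pos [498.1 171.2 171.2] rot [-3.141 -0.005 -0.135] F [ 4.1 -4.5  5.9] open 0.679
[ 0.1627 -0.001   0.0098] tw 0.000 rows 3.9
90
t 6.40 pos [498.1 171.2 171.2] rot [-3.141 -0.005 -0.135] F [ 4.1 -4.5  5.9] open 0.679
[ 0.1601 -0.001   0.0004] tw 0.000 rows 3.8
75
t 6.40 pos [498.1 171.2 171.2] rot [-3.141 -0.005 -0.135] F [ 4.1 -4.5  5.9] open 0.679
[ 0.1532 -0.001  -0.0124] tw 0.000 rows 3.7
60
t 6.40 pos [498.1 171.2 171.2] rot [-3.141 -0.005 -0.135] F [ 4.1 -4.5  5.9] open 0.679
[ 0.1432 -0.001  -0.023 ] tw 0.000 rows 3.5
45
t 6.40 pos [498.1 171.2 171.2] rot [-3.141 -0.005 -0.135] F [ 4.1 -4.5  5.9] open 0.679
[ 0.1309 -0.001  -0.0306] tw 0.000 rows 3.2
30
t 6.40 pos [498.1 171.2 171.2] rot [-3.141 -0.005 -0.135] F [ 4.1 -4.5  5.9] open 0.679
[ 0.1169 -0.001  -0.0348] tw 0.000 rows 2.9
15
t 6.40 pos [498.1 171.2 171.2] rot [-3.141 -0.005 -0.135] F [ 4.1 -4.5  5.9] open 0.679
[ 0.1024 -0.001  -0.0352] tw 0.000 rows 2.6
0
t 6.40 pos [498.1 171.2 171.2] rot [-3.141 -0.005 -0.135] F [ 4.1 -4.5  5.9] open 0.679
[ 0.0883 -0.001  -0.0319] tw 0.000 rows 2.3
-5
t 6.40 pos [498.1 171.2 171.2] rot [-3.141 -0.005 -0.135] F [ 4.1 -4.5  5.9] open 0.679
[ 0.0838 -0.001  -0.03  ] tw 0.000 rows 2.1
```

Emit:
drive_tool([
  {"jaw": 0.5, "travel": [0, 0, -0.03], "twist": 0},
  {"jaw": 0.5, "travel": [0.01, 0, -0.055], "twist": 0},
  {"jaw": 0.5, "travel": [0.05, -0.001, -0.055], "twist": 0},
  {"jaw": 0.5, "travel": [0.09, -0.001, -0.055], "twist": 0},
  {"jaw": 0.5, "travel": [0.13, -0.001, -0.055], "twist": 0},
  {"jaw": 0.5, "travel": [0.17, -0.001, -0.05], "twist": 0},
  {"jaw": 0.5, "travel": [0.183, -0.001, -0.015], "twist": 0},
  {"jaw": 0.5, "travel": [0.183, -0.001, 0.0085], "twist": 0},
])

```text
t: 7.07
eef_pos: [680.7, 146.8, 159.1]
tcp_rot: [-3.141, -0.002, -0.137]
ft_force: [-0.0, -0.3, -1.7]
opening: 0.674
grip_force: 30.0
```

Emit:
drive_tool([
  {"jaw": 0.5, "travel": [0, 0, 0], "twist": 0},
  {"jaw": 0.5, "travel": [-0.008, 0, 0], "twist": 0},
  {"jaw": 0.5, "travel": [-0.015, 0, 0], "twist": 0},
  {"jaw": 0.5, "travel": [-0.021, 0, -0.003], "twist": 0},
  {"jaw": 0.5, "travel": [-0.023, 0, -0.008], "twist": 0},
  {"jaw": 0.5, "travel": [-0.027, 0, -0.015], "twist": 0},
  {"jaw": 0.5, "travel": [-0.03, 0, -0.021], "twist": 0},
  {"jaw": 0.5, "travel": [-0.03, 0, -0.021], "twist": 0},
])

```text
t: 7.73
eef_pos: [648.1, 152.3, 187.3]
tcp_rot: [-3.14, -0.006, -0.135]
ft_force: [1.3, -0.0, 0.1]
opening: 0.676
grip_force: 30.0
```

Run:
```python
from h import *
s=read_camera("side"); save(s,"s5",(150,140,270,240),5)
print(state()["ft_force"],state()["moment"],state()["eef_pos"],state()["opening"])
```

```text
[ 2.39149909 -1.04123009  7.65768188] [ 0.03136284 -0.27482641 -0.03016804] [648.08014387 152.32810619 186.57566409] 0.677205791513228
```

View pics/s5.png

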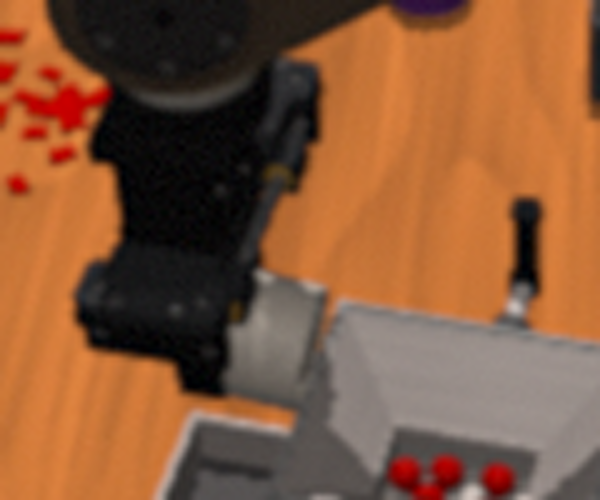

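The crop shows the cup's bottom (300-327, 285-405) on the far rim, already swung back to about 75 degrees. The righting works, so I'll continue the arc.

Emit:
drive_tool([
  {"jaw": 0.5, "travel": [-0.005, 0, -0.005], "twist": 0},
  {"jaw": 0.5, "travel": [-0.01, 0, -0.01], "twist": 0},
  {"jaw": 0.5, "travel": [-0.016, 0, -0.014], "twist": 0},
  {"jaw": 0.5, "travel": [-0.022, 0, -0.017], "twist": 0},
  {"jaw": 0.5, "travel": [-0.029, 0, -0.02], "twist": 0},
  {"jaw": 0.5, "travel": [-0.036, 0, -0.021], "twist": 0},
  {"jaw": 0.5, "travel": [-0.044, 0, -0.021], "twist": 0},
  {"jaw": 0.5, "travel": [-0.051, 0, -0.021], "twist": 0},
])

```text
t: 8.45
eef_pos: [596.0, 158.8, 204.0]
tcp_rot: [3.141, 0.0, -0.135]
ft_force: [0.1, -0.3, -0.8]
opening: 0.674
grip_force: 30.0
```

Emit:
drive_tool([
  {"jaw": 0.5, "travel": [-0.007, 0, 0.002], "twist": 0},
  {"jaw": 0.5, "travel": [-0.014, 0, 0.005], "twist": 0},
  {"jaw": 0.5, "travel": [-0.014, 0, 0.005], "twist": 0},
  {"jaw": 0.5, "travel": [-0.014, 0, 0.005], "twist": 0},
])

```text
t: 8.78
eef_pos: [582.9, 160.6, 198.9]
tcp_rot: [3.141, 0.0, -0.135]
ft_force: [0.6, -0.2, -0.9]
opening: 0.676
grip_force: 30.0
```

Run:
```python
from h import *
s=read_camera("side"); save(s,"s6",(160,140,280,240),5)
go([640,-140,240,PSI])
```

```text
t 8.83 pos [583.3 160.6 199. ] rot [ 3.141 -0.    -0.135] F [ 0.3 -0.  -1.1] open 0.673
[ 0.0967  0.2902 -0.0409] tw -0.000 rows 7.4
```

View pics/s6.png

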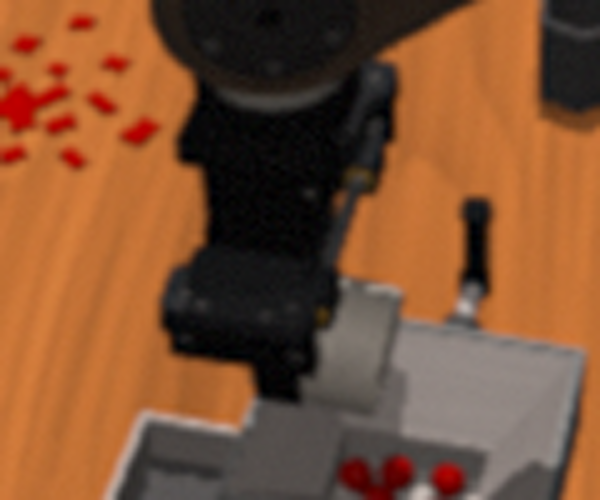

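Contact was lost: the crop shows the cup's bottom edge at (402,290)-(372,410), still tilted about 75 degrees and now over the mouth. I'll work out the cup's pose in the grip from those two corners.

Run:
```python
from h import *
from scipy.optimize import least_squares
s=read_camera("side"); e=np.array(state()["eef_pos"]); T3=np.array([*T,0]); Z=np.array([0,0,1.])
obs=[np.array([160+402/5,140+290/5]),np.array([160+372/5,140+408/5])]
def pts(v):
    L,th,dz=v[0],v[1],v[2]
    P=e+Z*dz; ax=-T3*np.sin(th)-Z*np.cos(th); lo=T3*np.cos(th)-Z*np.sin(th)
    b=P+L*ax; return b-33*lo, b+33*lo
for dz in (5,9.5,14):
    r=least_squares(lambda v:np.concatenate([proj(s,p)-o for p,o in zip(pts([v[0],v[1],dz]),obs)]),[50,1.3])
    print(dz,r.x[0],np.degrees(r.x[1]),r.fun.round(1),[p.round(0) for p in pts([*r.x,dz])])
```

```text
5 47.96567085984303 85.6834209524688 [-2.5  4.7  2.  -1.8] [array([534., 167., 233.]), array([539., 167., 168.])]
9.5 48.42910311700783 83.41793611637304 [-1.9  4.2  1.6 -2.6] [array([532., 168., 236.]), array([540., 166., 170.])]
14 49.04873457905437 81.16138108533757 [-1.3  3.6  1.2 -3.3] [array([530., 168., 238.]), array([540., 166., 173.])]
```

Emit:
drive_tool([
  {"jaw": 0.5, "travel": [0.01, 0, -0.02], "twist": 0},
  {"jaw": 0.5, "travel": [0.045, 0, -0.02], "twist": 0},
  {"jaw": 0.5, "travel": [0.08, 0, -0.02], "twist": 0},
  {"jaw": 0.5, "travel": [0.083, 0, 0.01], "twist": 0},
  {"jaw": 0.5, "travel": [0.083, 0, 0.022], "twist": 0},
  {"jaw": 0.5, "travel": [0.083, 0, 0.022], "twist": 0},
])

```text
t: 9.38
eef_pos: [663.6, 149.0, 173.1]
tcp_rot: [3.14, 0.007, -0.136]
ft_force: [-0.3, 0.6, -1.6]
opening: 0.676
grip_force: 30.0
```

Emit:
drive_tool([
  {"jaw": 0.5, "travel": [-0.008, 0, 0], "twist": 0},
  {"jaw": 0.5, "travel": [-0.014, 0, 0], "twist": 0},
  {"jaw": 0.5, "travel": [-0.0185, 0, -0.007], "twist": 0},
  {"jaw": 0.5, "travel": [-0.0185, 0, -0.007], "twist": 0},
])

```text
t: 9.72
eef_pos: [646.7, 152.4, 187.1]
tcp_rot: [-3.141, -0.004, -0.135]
ft_force: [-0.1, 0.7, -0.5]
opening: 0.674
grip_force: 30.0
```

Emit:
drive_tool([
  {"jaw": 0.5, "travel": [-0.003, 0, -0.003], "twist": 0},
  {"jaw": 0.5, "travel": [-0.0055, 0, -0.006], "twist": 0},
  {"jaw": 0.5, "travel": [-0.0125, 0, -0.011], "twist": 0},
  {"jaw": 0.5, "travel": [-0.0125, 0, -0.011], "twist": 0},
])

```text
t: 10.05
eef_pos: [633.5, 153.9, 196.7]
tcp_rot: [-3.141, -0.0, -0.135]
ft_force: [0.1, -0.3, -1.6]
opening: 0.672
grip_force: 30.0
```

```bash
cat >> h.py <<'E'
def q(xq,h): p=C+T*(81+xq); return [p[0],p[1],161+h-9.5,PSI]
def where():
    e=np.array(state()["eef_pos"]); print("xq %.1f h %.1f F"%((e[:2]-C)@T-81,e[2]+9.5-161),np.round(state()["ft_force"],1),np.round(state()["moment"],2),"op %.3f"%state()["opening"])
E
python3 - <<'E'
from h import *
where()
s=read_camera("side"); save(s,"x7",(150,140,270,240),5)
f=np.array(s["frame"]).astype(int)
E
```

```text
xq 28.3 h 45.2 F [ 0.1 -0.3 -1.6] [ 0.03  0.01 -0.02] op 0.672
```

Emit:
drive_tool([
  {"jaw": 0.5, "travel": [0.02, 0, -0.005], "twist": 0},
  {"jaw": 0.5, "travel": [0.036, 0, 0.005], "twist": 0},
  {"jaw": 0.5, "travel": [0.036, 0, 0.027], "twist": 0},
  {"jaw": 0.5, "travel": [0.036, 0, 0.027], "twist": 0},
  {"jaw": 0.5, "travel": [0.03, 0, 0.027], "twist": 0},
  {"jaw": 0.5, "travel": [0.023, 0, 0.027], "twist": 0},
  {"jaw": 0.5, "travel": [0.018, 0, 0.027], "twist": 0},
  {"jaw": 0.5, "travel": [0.018, 0, 0.027], "twist": 0},
])

```text
t: 10.77
eef_pos: [651.4, 151.6, 169.5]
tcp_rot: [-3.141, -0.001, -0.135]
ft_force: [-0.1, 1.6, -1.6]
opening: 0.676
grip_force: 30.0
```

Run:
```python
from h import *
where()
```

```text
xq 46.4 h 18.0 F [-0.1  1.6 -1.6] [ 0.04 -0.01  0.01] op 0.676
```

Emit:
drive_tool([
  {"jaw": 0.5, "travel": [-0.003, 0, 0], "twist": 0},
  {"jaw": 0.5, "travel": [-0.006, 0, 0], "twist": 0},
  {"jaw": 0.5, "travel": [-0.006, 0, 0], "twist": 0},
])

```text
t: 11.02
eef_pos: [648.2, 151.9, 169.5]
tcp_rot: [-3.141, -0.006, -0.135]
ft_force: [6.9, -0.4, 1.1]
opening: 0.671
grip_force: 30.0
```

Run:
```python
from h import *
where(); s=read_camera("side"); save(s,"x8",(150,140,270,240),5)
e=state()["eef_pos"]; print(proj(s,[*(C+81*T),161]),proj(s,e))
```

```text
xq 43.2 h 18.0 F [ 6.9 -0.4  1.1] [-0.11 -1.35 -0.06] op 0.671
[211.0042887  217.19444168] [194.630721   212.40895797]
```

View pics/x8.png

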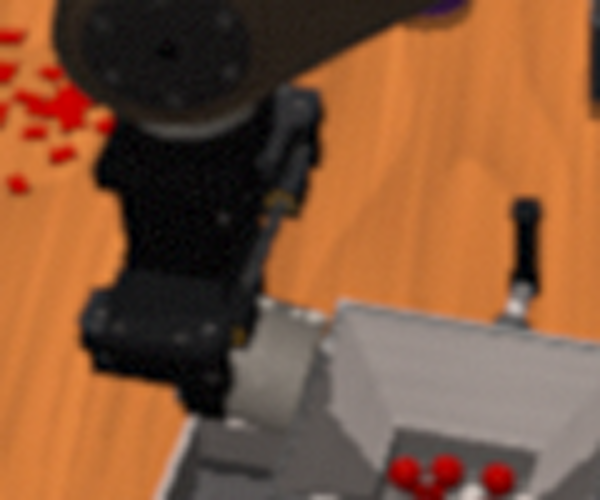

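The crop shows the bottom face (328,313)-(298,425) pressed on the far rim at (305,385), with 7 N. The contact is too near the cup's axis to turn it, so I'll raise it for more lever and swing with force checks.

Emit:
drive_tool([
  {"jaw": 0.5, "travel": [0.01, 0, 0], "twist": 0},
  {"jaw": 0.5, "travel": [0.01, 0, -0.01], "twist": 0},
  {"jaw": 0.5, "travel": [0.01, 0, -0.01], "twist": 0},
  {"jaw": 0.5, "travel": [0.004, 0, -0.01], "twist": 0},
  {"jaw": 0.5, "travel": [0, 0, -0.01], "twist": 0},
  {"jaw": 0.5, "travel": [0, 0, -0.01], "twist": 0},
])

```text
t: 11.57
eef_pos: [646.1, 152.2, 178.7]
tcp_rot: [-3.141, -0.002, -0.135]
ft_force: [1.5, 0.2, 0.2]
opening: 0.675
grip_force: 30.0
```

Emit:
drive_tool([
  {"jaw": 0.5, "travel": [-0.003, 0, -0.003], "twist": 0},
  {"jaw": 0.5, "travel": [-0.006, 0, -0.006], "twist": 0},
  {"jaw": 0.5, "travel": [-0.006, 0, -0.006], "twist": 0},
])

```text
t: 11.82
eef_pos: [641.2, 152.8, 185.0]
tcp_rot: [-3.141, -0.003, -0.135]
ft_force: [3.7, -0.2, 1.4]
opening: 0.674
grip_force: 30.0
```

Run:
```python
from h import *
where()
```

```text
xq 36.2 h 33.5 F [ 3.7 -0.2  1.4] [-0.1  -0.94 -0.08] op 0.674
```

Emit:
drive_tool([
  {"jaw": 0.5, "travel": [-0.003, 0, -0.002], "twist": 0},
  {"jaw": 0.5, "travel": [-0.006, 0, -0.0045], "twist": 0},
  {"jaw": 0.5, "travel": [-0.009, 0, -0.0065], "twist": 0},
  {"jaw": 0.5, "travel": [-0.012, 0, -0.008], "twist": 0},
  {"jaw": 0.5, "travel": [-0.012, 0, -0.008], "twist": 0},
])

```text
t: 12.23
eef_pos: [629.5, 154.3, 193.0]
tcp_rot: [-3.141, -0.004, -0.135]
ft_force: [4.9, -0.9, -0.0]
opening: 0.675
grip_force: 30.0
```

Run:
```python
from h import *
where()
```

```text
xq 24.4 h 41.5 F [ 4.9 -0.9 -0. ] [-0.13 -1.22 -0.03] op 0.675
```

Emit:
drive_tool([
  {"jaw": 0.5, "travel": [-0.004, 0, -0.0015], "twist": 0},
  {"jaw": 0.5, "travel": [-0.008, 0, -0.003], "twist": 0},
  {"jaw": 0.5, "travel": [-0.012, 0, -0.004], "twist": 0},
  {"jaw": 0.5, "travel": [-0.016, 0, -0.005], "twist": 0},
  {"jaw": 0.5, "travel": [-0.016, 0, -0.005], "twist": 0},
])

```text
t: 12.65
eef_pos: [613.6, 156.5, 198.1]
tcp_rot: [-3.141, -0.004, -0.135]
ft_force: [4.5, -1.3, 1.9]
opening: 0.676
grip_force: 30.0
```

Run:
```python
from h import *
where()
```

```text
xq 8.3 h 46.6 F [ 4.5 -1.3  1.9] [-0.14 -1.16 -0.03] op 0.676
```

Emit:
drive_tool([
  {"jaw": 0.5, "travel": [-0.004, 0, -0.0005], "twist": 0},
  {"jaw": 0.5, "travel": [-0.008, 0, -0.0005], "twist": 0},
  {"jaw": 0.5, "travel": [-0.012, 0, -0.0005], "twist": 0},
  {"jaw": 0.5, "travel": [-0.016, 0, 0.0], "twist": 0},
  {"jaw": 0.5, "travel": [-0.02, 0, 0.001], "twist": 0},
  {"jaw": 0.5, "travel": [-0.023, 0, 0.002], "twist": 0},
  {"jaw": 0.5, "travel": [-0.023, 0, 0.002], "twist": 0},
])

```text
t: 13.23
eef_pos: [591.0, 159.6, 196.5]
tcp_rot: [-3.141, -0.005, -0.135]
ft_force: [5.2, -0.8, 5.0]
opening: 0.672
grip_force: 30.0
```

Run:
```python
from h import *
where(); s=read_camera("side"); e=state()["eef_pos"]; print(proj(s,e))
# grey (non-wood) silhouette of the cup below the fingers: low-saturation mid-grey pixels
f=np.array(s["frame"]); u,v=proj(s,e).astype(int); np.save("f9.npy",f)
hs=cv2.cvtColor(f,cv2.COLOR_RGB2HSV); sub=hs[v-20:v+40:2,u-30:u+40:2]
print(u,v); print("\n".join("".join("W" if p[1]>110 else "#" if p[2]<50 else str(min(9,p[2]//25)) for p in r) for r in sub))
```

```text
xq -14.5 h 45.0 F [ 5.2 -0.8  5. ] [-0.3  -1.08  0.02] op 0.672
[215.65246891 209.00698326]
215 209
WWWWWWW#############WWWWWWWWWWWWWWW
WWWWWW##############WWWWWWWWWWWWWWW
WWWWW##############2WWWWWWWWWWWWWWW
WWW2################WWWWWWWWWWWWWW#
WWW#2###############WWWWWWWWWWWWWW3
WWW#2###############WWWWWWWWWWWWWW4
WWW###############W#56WWWWWWWWWWW77
WWW###############W244555566WWWWW34
WWW################2335555555455543
WWWW####W#########33333555555555555
WWWWWWW###W#######33333555555555555
WWWWWWWWW#WW#W####33333555555555555
WWWWWWWWW2##W#####33333444455555665
WWWWWWWWW32######233333444455555555
WWWWWWWWWW32W###3333344444455555555
WWWWWWWWWWW3###W2334344444455555555
WWWWWWWWWWWW32323333334444455555565
W76677WWWWWW42333333334444455555555
W7333455677W33333333333334456555555
W6233323333433333333332233344555565
74233333333333333333322332223333344
62222223333333333333322W32WWW232322
4222###222333333333332WWW3WWW33WWW3
322333322233333333332WWWWWWWW33WWW3
2223333333333333333323WWWWWW366WWW3
223333333222222222222333WWW45763W35
2333333332222222222222223WW577WWW57
233333333222222222222333355323WWW67
23333333332222222222222224433333333
33333333322222222222222222222223333
```

The readings say the cup is close to upright. I'll carry it to a clear bench spot and check the tilt numerically there.

Emit:
drive_tool([
  {"jaw": 0.5, "travel": [0.0, 0, -0.03], "twist": 0},
  {"jaw": 0.5, "travel": [0.0, 0, -0.06], "twist": 0},
  {"jaw": 0.5, "travel": [0.01, 0.04, -0.06], "twist": 0},
  {"jaw": 0.5, "travel": [0.02, 0.08, -0.06], "twist": 0},
  {"jaw": 0.5, "travel": [0.035, 0.12, -0.06], "twist": 0},
  {"jaw": 0.5, "travel": [0.05, 0.16, -0.06], "twist": 0},
  {"jaw": 0.5, "travel": [0.065, 0.2, -0.06], "twist": 0},
  {"jaw": 0.5, "travel": [0.075, 0.24, -0.06], "twist": 0},
])

```text
t: 13.95
eef_pos: [631.6, -87.2, 255.0]
tcp_rot: [-3.141, 0.001, -0.135]
ft_force: [0.9, 0.9, -1.6]
opening: 0.676
grip_force: 30.0
```

Emit:
drive_tool([
  {"jaw": 0.5, "travel": [0.014, 0.03, 0.02], "twist": 0},
  {"jaw": 0.5, "travel": [0.014, 0.05, 0.06], "twist": 0},
  {"jaw": 0.5, "travel": [0.014, 0.05, 0.1], "twist": 0},
  {"jaw": 0.5, "travel": [0.014, 0.05, 0.14], "twist": 0},
  {"jaw": 0.5, "travel": [0.014, 0.05, 0.17], "twist": 0},
  {"jaw": 0.5, "travel": [0.014, 0.05, 0.18], "twist": 0},
  {"jaw": 0.5, "travel": [0.014, 0.05, 0.18], "twist": 0},
])

```text
t: 14.53
eef_pos: [637.5, -136.5, 72.7]
tcp_rot: [-3.141, 0.005, -0.135]
ft_force: [0.7, -0.6, -1.1]
opening: 0.675
grip_force: 30.0
```

```bash
cat >> h.py <<'E'
def show(s,u0,v0,w,h,st=2):
    hs=cv2.cvtColor(np.array(s["frame"]),cv2.COLOR_RGB2HSV)[v0:v0+h:st,u0:u0+w:st]
    print("\n".join("".join("." if p[1]>110 and p[2]>60 else "#" if p[2]<50 else str(min(9,p[2]//25)) for p in r) for r in hs))
E
python3 - <<'E'
from h import *
where(); s=read_camera("side"); e=np.array(state()["eef_pos"]); print(e,proj(s,e),proj(s,e-[0,0,36]))
u,v=proj(s,e).astype(int); show(s,u-22,v-12,48,40,1)
E
```

```text
xq 71.4 h -78.8 F [ 0.7 -0.6 -1.1] [0.08 0.03 0.01] op 0.675
[ 638.73153533 -136.80137554   75.12944962] [214.67445533 163.78844992] [215.27741585 171.92021495]
....#########################...................
...2#########################...................
...##########################...................
...2#########################...................
...2######################..#...................
...#######################..#...................
....########################2...................
....#######################224..................
....2#####################23345.................
.....#####################334445................
.....#####################234444................
........322###############2344444...............
........6442##############23443334..............
.........4333332##########34444333..............
..........333333########22344444335.............
...........33333########33444444335.............
............33332#######3444444434..............
.............3332#######3444444445..............
..............332#######344444444...............
........
[... 320 characters left out ...]
..............
................................................
................................................
................................................
................................................
................................................
................................................
................................................
................................................
................................................
................................................
................................................
................................................
................................................
................................................
```

The silhouette (side frame, around (216,165)) shows the cup is still about 40 degrees tilted. I'll finish righting it on the bench: touch the leading bottom edge down, then drag in tool -x so it rolls upright.

Emit:
drive_tool([
  {"jaw": 0.5, "travel": [0, 0, 0.008], "twist": 0},
  {"jaw": 0.5, "travel": [-0.002, 0, 0.015], "twist": 0},
  {"jaw": 0.5, "travel": [-0.004, 0, 0.02], "twist": 0},
  {"jaw": 0.5, "travel": [-0.004, 0, 0.02], "twist": 0},
])

```text
t: 14.92
eef_pos: [634.3, -136.3, 54.9]
tcp_rot: [-3.142, 0.001, -0.135]
ft_force: [0.2, -0.1, -1.7]
opening: 0.677
grip_force: 30.0
```

Emit:
drive_tool([
  {"jaw": 0.5, "travel": [-0.004, 0, 0.004], "twist": 0},
  {"jaw": 0.5, "travel": [-0.006, 0, 0.005], "twist": 0},
  {"jaw": 0.5, "travel": [-0.006, 0, 0.005], "twist": 0},
])

```text
t: 15.17
eef_pos: [628.4, -135.6, 50.1]
tcp_rot: [3.142, 0.001, -0.135]
ft_force: [0.6, 1.2, -1.0]
opening: 0.674
grip_force: 30.0
```

Emit:
drive_tool([
  {"jaw": 0.5, "travel": [-0.004, 0, 0.002], "twist": 0},
  {"jaw": 0.5, "travel": [-0.007, 0, 0.004], "twist": 0},
  {"jaw": 0.5, "travel": [-0.007, 0, 0.004], "twist": 0},
])

```text
t: 15.42
eef_pos: [621.2, -134.6, 45.8]
tcp_rot: [-3.142, 0.001, -0.135]
ft_force: [-0.2, -0.4, -0.8]
opening: 0.676
grip_force: 30.0
```

Emit:
drive_tool([
  {"jaw": 0.5, "travel": [-0.005, 0, 0.002], "twist": 0},
  {"jaw": 0.5, "travel": [-0.01, 0, 0.003], "twist": 0},
  {"jaw": 0.5, "travel": [-0.01, 0, 0.003], "twist": 0},
])

```text
t: 15.67
eef_pos: [611.0, -133.2, 42.8]
tcp_rot: [-3.141, 0.001, -0.135]
ft_force: [-0.4, -0.5, -1.6]
opening: 0.677
grip_force: 30.0
```

Emit:
drive_tool([
  {"jaw": 0.5, "travel": [-0.004, 0, 0.002], "twist": 0},
  {"jaw": 0.5, "travel": [-0.008, 0, 0.004], "twist": 0},
  {"jaw": 0.5, "travel": [-0.008, 0, 0.004], "twist": 0},
])

```text
t: 15.92
eef_pos: [603.2, -132.1, 38.7]
tcp_rot: [-3.141, 0.001, -0.135]
ft_force: [-0.3, -0.8, -1.3]
opening: 0.678
grip_force: 30.0
```

Run:
```python
from h import *
where(); s=read_camera("side"); e=np.array(state()["eef_pos"]); print(e,proj(s,e),proj(s,[e[0],e[1],0]), proj(s,[*(e[:2]+33*T),0]), proj(s,[*(e[:2]-33*T),0]),proj(s,[*(e[:2]+np.array([-T[1],T[0]])*33),0]))
u,v=proj(s,e).astype(int); print(u-22,v-12); show(s,u-22,v-12,48,34,1)
```

```text
xq 36.9 h -112.8 F [-0.3 -0.8 -1.3] [ 0.02 -0.01 -0.02] op 0.678
[ 603.7376655  -132.25169405   38.89900662] [225.80503874 173.50725734] [226.23101202 181.96466348] [216.59103231 180.48898019] [235.9364604  183.45055118] [223.7683394  188.97751097]
203 161
.....2########################..................
.....#########################..................
.....#########################..................
.....########################2..................
.....########################...................
.....######################2#...................
.....######################22...................
.....#######################235.................
......#####################23455................
......#####################33444................
......#####################344434...............
.........##################344333...............
.........322###############2344334..............
..........3223332##########3444333..............
...........333332#######22234444334.............
............33332#######33344444444.............
.............3332#######3444444444..............
.............4332#######3444444444..............
..............332#######344444444...............
...............32#######344444443...............
................22######34444444................
................332332223444444.................
.................333333334444...................
..................3333333444....................
...................3333344......................
.....................3.3........................
................................................
................................................
................................................
................................................
................................................
................................................
................................................
................................................
```

From the silhouette slopes, the tilt is now about 25 degrees and the cup has slid up a little in the grip. Pressing down now rights it, so I'll keep lowering with a slight -x drag.

Emit:
drive_tool([
  {"jaw": 0.5, "travel": [-0.002, 0, 0.002], "twist": 0},
  {"jaw": 0.5, "travel": [-0.004, 0, 0.004], "twist": 0},
  {"jaw": 0.5, "travel": [-0.006, 0, 0.006], "twist": 0},
  {"jaw": 0.5, "travel": [-0.006, 0, 0.006], "twist": 0},
])

```text
t: 16.3
eef_pos: [600.0, -132.0, 35.0]
tcp_rot: [3.141, -0.006, -0.135]
ft_force: [0.6, 0.3, 14.9]
opening: 0.672
grip_force: 30.0
```

Emit:
drive_tool([
  {"jaw": 0.5, "travel": [-0.003, 0, 0.002], "twist": 0},
  {"jaw": 0.5, "travel": [-0.006, 0, 0.003], "twist": 0},
  {"jaw": 0.5, "travel": [-0.006, 0, 0.003], "twist": 0},
])

```text
t: 16.55
eef_pos: [593.9, -131.1, 31.8]
tcp_rot: [3.141, -0.005, -0.135]
ft_force: [1.4, 0.2, 12.7]
opening: 0.676
grip_force: 30.0
```

Emit:
drive_tool([
  {"jaw": 0.5, "travel": [-0.003, 0, 0.001], "twist": 0},
  {"jaw": 0.5, "travel": [-0.006, 0, 0.002], "twist": 0},
  {"jaw": 0.5, "travel": [-0.006, 0, 0.002], "twist": 0},
])

```text
t: 16.8
eef_pos: [588.0, -130.4, 29.4]
tcp_rot: [3.141, -0.005, -0.135]
ft_force: [2.7, 0.1, 6.5]
opening: 0.671
grip_force: 30.0
```

Run:
```python
from h import *
where(); s=read_camera("side"); e=np.array(state()["eef_pos"])
u,v=proj(s,e).astype(int); print(e,u-22,v-12); show(s,u-22,v-12,48,34,1)
```

```text
xq 21.6 h -122.1 F [2.7 0.1 6.5] [ 0.03 -0.86 -0.01] op 0.671
[ 588.04366805 -130.38728624   29.39885644] 208 164
......########################..................
......########################..................
.....#########################..................
.....#########################..................
.....########################2..................
.....########################...................
.....#######################2...................
......######################2...................
......######################2...................
......######################34..................
......2#####################234.................
..........##################233.................
..........322##############23333................
...........32332###########23333................
...........333332#######22223333................
............33332#######23333333................
............33332#######33333333..............##
............33332#######33333333.............###
............33332#######3333333..............###
.............3332#######233333...............###
.............3332222####33443................2##
..............33333333333334..................##
...............33333333333....................##
................33344344......................##
..............................................##
..............................................##
..............................................##
..............................................##
..............................................##
.............................................###
............................................2###
............................................####
............................................222#
............................................3333
```

Emit:
drive_tool([
  {"jaw": 0.5, "travel": [-0.003, 0, 0.001], "twist": 0},
  {"jaw": 0.5, "travel": [-0.005, 0, 0.002], "twist": 0},
  {"jaw": 0.5, "travel": [-0.005, 0, 0.003], "twist": 0},
  {"jaw": 0.5, "travel": [-0.005, 0, 0.003], "twist": 0},
])

```text
t: 17.18
eef_pos: [582.8, -129.7, 26.5]
tcp_rot: [3.141, -0.004, -0.135]
ft_force: [-0.7, 0.8, 10.7]
opening: 0.672
grip_force: 30.0
```

Run:
```python
from h import *
where(); s=read_camera("side"); e=np.array(state()["eef_pos"])
u,v=proj(s,e).astype(int); print(e,u-22,v-12); show(s,u-22,v-4,48,20,1)
```

```text
xq 16.3 h -125.0 F [-0.7  0.8 10.7] [-0.04 -0.41  0.01] op 0.672
[ 582.75084725 -129.73694754   26.53470196] 210 165
......#####################23...................
......#####################23...................
......2####################233..................
.........2#################233..................
..........222##############2333.................
..........333332###########2333.................
..........433333########2223333.................
...........333332######23333333.............##2.
...........333332######23333333............####.
...........333332#######333333.............####2
...........333332#######333333.............####2
............33332#######33333..............2###.
............333332222##23334................###.
.............3333333333333..................###.
..............33333333333...................###.
.................3334.......................###.
............................................###.
............................................###.
............................................###.
...........................................####.
```

Emit:
drive_tool([
  {"jaw": 0.5, "travel": [-0.001, 0, 0.001], "twist": 0},
  {"jaw": 0.5, "travel": [-0.002, 0, 0.0015], "twist": 0},
  {"jaw": 0.5, "travel": [-0.002, 0, 0.0015], "twist": 0},
])

```text
t: 17.48
eef_pos: [581.0, -129.5, 25.1]
tcp_rot: [3.141, -0.005, -0.135]
ft_force: [1.2, 0.1, 11.5]
opening: 0.674
grip_force: 30.0
```

Run:
```python
from h import *
where(); s=read_camera("side"); e=np.array(state()["eef_pos"])
u,v=proj(s,e).astype(int); print(e,u-22,v-12); show(s,u-22,v-4,40,20,1)
```

```text
xq 14.5 h -126.4 F [ 1.2  0.1 11.5] [ 0.04 -0.53  0.06] op 0.674
[ 581.04879188 -129.49072392   25.12828039] 210 165
......######################2...........
......2#####################2...........
.......#####################23..........
.........###################23..........
..........2#################233.........
..........323322############233.........
...........333332##########2233.........
...........333332#######2333333.........
...........333332#######2333333.........
...........333332#######233333..........
...........333333#######233333..........
............333332######23333...........
............3333322#####2333............
.............33333333322333.............
..............333333333334..............
...............33333433.................
........................................
........................................
........................................
........................................
```

Emit:
drive_tool([
  {"jaw": 0.5, "travel": [0, 0, 0.001], "twist": 0},
  {"jaw": 0.5, "travel": [0, 0, 0.002], "twist": 0},
  {"jaw": 0.5, "travel": [0, 0, 0.002], "twist": 0},
])

```text
t: 17.78
eef_pos: [580.1, -129.3, 23.4]
tcp_rot: [3.141, -0.003, -0.135]
ft_force: [-4.8, 0.9, 18.5]
opening: 0.671
grip_force: 30.0
```

Run:
```python
from h import *
where(); s=read_camera("side"); e=np.array(state()["eef_pos"])
u,v=proj(s,e).astype(int); print(e,u-22,v-12); show(s,u-22,v-4,40,20,1)
```

```text
xq 13.6 h -128.1 F [-4.8  0.9 18.5] [ 0.13  0.47 -0.  ] op 0.671
[ 580.05430905 -129.25878518   23.37618682] 211 165
......######################............
......######################2...........
......#####################23...........
......2####################23...........
.........##################233..........
..........2222#############233..........
..........333332###########233..........
..........333333########222333..........
..........433333#######2333333..........
..........4333332######2333333..........
..........3333332######233333...........
...........333332######233333...........
...........333332######23333............
............3333332222#2333.............
.............333333333333...............
..............333443433.................
........................................
........................................
........................................
........................................
```

The outline's edges are now vertical and the force jumped to 18 N, so the cup stands flat. Releasing it and lifting clear.

Emit:
drive_tool([
  {"jaw": 0.5, "travel": [0, 0, -0.001], "twist": 0},
  {"jaw": 0.86, "travel": [0, 0, -0.001], "twist": 0},
  {"jaw": 0.86, "travel": [0, 0, -0.001], "twist": 0},
  {"jaw": 0.86, "travel": [0, 0, -0.001], "twist": 0},
  {"jaw": 0.86, "travel": [0, 0, -0.001], "twist": 0},
  {"jaw": 0.86, "travel": [0, 0, -0.01], "twist": 0},
  {"jaw": 0.86, "travel": [0, 0, -0.03], "twist": 0},
  {"jaw": 0.86, "travel": [0, 0, -0.06], "twist": 0},
])

```text
t: 18.5
eef_pos: [578.3, -128.6, 80.7]
tcp_rot: [-3.141, 0.004, -0.135]
ft_force: [0.5, 0.1, 0.7]
opening: 0.86
grip_force: 0.0
```

Emit:
drive_tool([
  {"jaw": 0.86, "travel": [0, 0, -0.04], "twist": 0},
  {"jaw": 0.86, "travel": [0, 0, -0.08], "twist": 0},
  {"jaw": 0.86, "travel": [0, 0, -0.12], "twist": 0},
  {"jaw": 0.86, "travel": [0, 0, -0.15], "twist": 0},
  {"jaw": 0.86, "travel": [0, 0, -0.15], "twist": 0},
])

```text
t: 18.92
eef_pos: [581.2, -129.5, 238.7]
tcp_rot: [3.14, -0.01, -0.135]
ft_force: [0.5, -0.6, -0.1]
opening: 0.86
grip_force: 0.0
```

Run:
```python
from h import *
where(); s=read_camera("side")
e=np.array([580,-129.3]); u,v=proj(s,[*e,31]).astype(int); print(u,v,proj(s,[*e,62]),proj(s,[*e,0])); show(s,u-22,v-24,46,46,1)
# post head dark blob near its predicted pixel, both views
for n in("side","top"):
    c=read_camera(n); u,v=proj(c,[499.9,1.1,144]); print(n,u,v)
    g=np.array(c["frame"]).max(2); w=g[int(v)-12:int(v)+13,int(u)-12:int(u)+13]
    print("\n".join("".join("#" if p<60 else "+" if p<110 else "." for p in r) for r in w))
```

```text
xq 14.7 h 87.2 F [ 0.5 -0.6 -0.1] [ 0.04 -0.01 -0.02] op 0.860
233 176 [232.8156912 169.3439162] [233.27817815 182.9838929 ]
..............................................
..............................................
..............................................
..............................................
..............................................
..............................................
..............................................
..............................................
..............................................
..............................................
..............................................
.................77666677.....................
..............7655444455566...................
.............754333333334456..................
............654333333333334567................
...........6533333333333333456................
..........764333333333333333467...............
..........653333333333333333356...............
..........653333333333333333345...............
..........64333333333333333334................
..........55433333333333333333.....
[... 1869 characters left out ...]
.........
top 260.4841204269032 186.04951747039422
.++.++..+++++++++++++++++
+++++++++++++++++++++++++
+++++++++++++++++++++++++
+++++.+++++++++++++++++++
+++++++++++++++++++++++++
+++++++.+++++++++++++++++
+++++++++++++++++++++++++
...++++++++++++++++++++++
+.....+++++++++++++++++++
+........+++#++++++++++++
+.......+++####+++++++++.
+.......++######++++++++.
+++.....++######+++++++..
#+++++++++######+++++++..
++++++++++#####+++++++...
+++++++++++###++++++++...
+++++++..+++++++++++++...
+.+++++++++++++++++++....
...++++++++++++++++++....
.+++++++++++++++++++.....
++++++++++++++++++++.....
.++++++++++++++++++......
.++++++++++++++++++......
.+++++++++++++++++.......
.+++++++++++++++++.......
```

The outline shows the cup upright and empty: rim at rows 163-175, vertical sides, frame (233,176). The post head is at top (260.7,186.2) and side (255.2,182), giving (500,1). I'll grip the post along the rod axis.

Run:
```python
from h import *
c=read_camera("top"); print(onz(c,260.7,186.2,147))
go([500,1,200,PSI],[500,1,103,PSI])
```

```text
[4.99298718e+02 4.89886356e-01 1.47000000e+02]
t 19.12 pos [ 578.8 -128.8  230.7] rot [-3.141e+00  2.000e-03 -1.350e-01] F [ 0.1  0.7 -0.6] open 0.857
[-0.0955 -0.1179  0.0309] tw -0.000 rows 3.7
[-0.0954 -0.1179  0.1279] tw -0.000 rows 4.8
```

Emit:
drive_tool([
  {"jaw": 0.45, "travel": [-0.025, -0.03, 0], "twist": 0},
  {"jaw": 0.45, "travel": [-0.05, -0.06, 0], "twist": 0},
  {"jaw": 0.45, "travel": [-0.075, -0.092, 0.02], "twist": 0},
  {"jaw": 0.45, "travel": [-0.0955, -0.118, 0.03], "twist": 0},
  {"jaw": 0.45, "travel": [-0.0955, -0.118, 0.03], "twist": 0},
  {"jaw": 0.45, "travel": [-0.0955, -0.118, 0.03], "twist": 0},
  {"jaw": 0.45, "travel": [-0.0955, -0.118, 0.03], "twist": 0},
])

```text
t: 19.7
eef_pos: [500.9, 0.7, 201.1]
tcp_rot: [3.141, 0.001, -0.135]
ft_force: [-0.5, 0.1, -0.0]
opening: 0.463
grip_force: 0.0
```

Run:
```python
from h import *
go([499.7,0.7,103,PSI])
s=read_camera("side"); u,v=proj(s,[499.7,.7,160]); print(u,v,proj(s,state()["eef_pos"])); show(s,int(u)-22,int(v)-24,46,46,1)
```

```text
t 19.70 pos [500.9   0.7 201.1] rot [ 3.141e+00  1.000e-03 -1.350e-01] F [-0.5  0.1 -0. ] open 0.463
[-0.0011  0.0002  0.0981] tw 0.000 rows 2.4
255.6765598905037 177.2133317614827 [255.32654957 166.39547644]
....##########################################
....#############################2############
....############################2..###########
....############################...2##########
....###########################....2##########
....##########################......##########
....2#########################......##########
.....#########################.......22#######
.....#########################..........#####2
....2#########################................
677..#########################................
455433...22###################................
3333456.........##############................
33333466.........#############................
33333356..........#######2....................
333333466.........#######.....................
333333456.........#######.....................
333333456.........######2.....................
333333456.........######2....................
[... 570 characters left out ...]
2223............2###......................
33222223.............###......................
3222222..............###......................
2322223..............###......................
32223................###......................
3333.................###......................
3...................2###......................
.....................###......................
....................2###......................
....................####......................
....................####......................
....................####......................
....................####2.....................
...................3332#......................
...................33332......................
```

The outline shows the near finger (cols 18-24) right above the post (cols 20-24). Descending and gripping.

Emit:
drive_tool([
  {"jaw": 0.45, "travel": [-0.001, 0, 0.035], "twist": 0},
  {"jaw": 0.45, "travel": [-0.001, 0, 0.07], "twist": 0},
  {"jaw": 0.45, "travel": [-0.001, 0, 0.098], "twist": 0},
  {"jaw": 0.45, "travel": [-0.001, 0, 0.098], "twist": 0},
  {"jaw": 0.1, "travel": [-0.001, 0, 0.098], "twist": 0},
  {"jaw": 0.1, "travel": [-0.001, 0, 0.098], "twist": 0},
  {"jaw": 0.1, "travel": [-0.001, 0, 0.098], "twist": 0},
  {"jaw": 0.1, "travel": [-0.001, 0, 0.098], "twist": 0},
])

```text
t: 20.42
eef_pos: [500.5, 0.7, 105.1]
tcp_rot: [3.142, -0.003, -0.135]
ft_force: [1.5, 5.3, 0.9]
opening: 0.222
grip_force: 2.9
```

Emit:
drive_tool([
  {"jaw": 0.1, "travel": [0, 0, 0], "twist": 0},
  {"jaw": 0.1, "travel": [0, 0, 0], "twist": 0},
  {"jaw": 0.1, "travel": [0, 0, 0], "twist": 0},
])

```text
t: 20.67
eef_pos: [500.6, 1.2, 105.0]
tcp_rot: [-3.141, -0.003, -0.135]
ft_force: [1.5, 4.4, 7.4]
opening: 0.197
grip_force: 30.0
```

Emit:
drive_tool([
  {"jaw": 0.1, "travel": [0, -0.001, 0], "twist": 0},
  {"jaw": 0.1, "travel": [0, -0.002, 0], "twist": 0},
  {"jaw": 0.1, "travel": [0, -0.002, 0], "twist": 0},
])

```text
t: 20.92
eef_pos: [500.7, 1.9, 105.0]
tcp_rot: [3.14, -0.003, -0.135]
ft_force: [-1.8, -10.5, 8.8]
opening: 0.197
grip_force: 30.0
```

Stop found at about y=1.6. The opening (18.7 mm) suggests the pads touch the head, so I'll regrip a few mm lower.

Emit:
drive_tool([
  {"jaw": 0.45, "travel": [0, 0, 0], "twist": 0},
  {"jaw": 0.45, "travel": [0, 0.001, 0], "twist": 0},
  {"jaw": 0.45, "travel": [0, 0.001, 0.005], "twist": 0},
  {"jaw": 0.45, "travel": [0, 0.001, 0.005], "twist": 0},
  {"jaw": 0.05, "travel": [0, 0.001, 0.005], "twist": 0},
  {"jaw": 0.05, "travel": [0, 0.001, 0.005], "twist": 0},
  {"jaw": 0.05, "travel": [0, 0.001, 0.005], "twist": 0},
  {"jaw": 0.05, "travel": [0, 0.001, 0.005], "twist": 0},
])

```text
t: 21.58
eef_pos: [499.8, 2.0, 98.6]
tcp_rot: [3.142, 0.0, -0.135]
ft_force: [-0.3, -0.1, -0.0]
opening: 0.23
grip_force: 0.0
```

Emit:
drive_tool([
  {"jaw": 0.05, "travel": [0, 0, 0], "twist": 0},
  {"jaw": 0.05, "travel": [0, 0, 0], "twist": 0},
  {"jaw": 0.05, "travel": [0, 0, 0], "twist": 0},
  {"jaw": 0.05, "travel": [0, 0, 0], "twist": 0},
])

```text
t: 21.92
eef_pos: [499.8, 1.9, 98.6]
tcp_rot: [3.141, -0.0, -0.135]
ft_force: [-0.2, -1.1, -0.5]
opening: 0.196
grip_force: 30.0
```

Run:
```python
from h import *
go([500,1,103,PSI]); print(state()["grip_force"])
```

```text
t 21.92 pos [499.8   1.9  98.6] rot [ 3.141 -0.    -0.135] F [-0.2 -1.1 -0.5] open 0.196
[ 0.0003  0.0009 -0.0044] tw -0.000 rows 0.1
29.999855370260775
```

Emit:
drive_tool([
  {"jaw": 0.05, "travel": [0, 0.006, 0], "twist": 0},
  {"jaw": 0.05, "travel": [0, 0.014, 0], "twist": 0},
  {"jaw": 0.05, "travel": [0, 0.022, 0], "twist": 0},
  {"jaw": 0.05, "travel": [0, 0.03, 0], "twist": 0},
  {"jaw": 0.05, "travel": [0, 0.038, 0], "twist": 0},
  {"jaw": 0.05, "travel": [0, 0.046, 0], "twist": 0},
  {"jaw": 0.05, "travel": [0, 0.052, 0], "twist": 0},
  {"jaw": 0.05, "travel": [0, 0.055, 0], "twist": 0},
])

```text
t: 22.58
eef_pos: [491.8, -52.2, 98.5]
tcp_rot: [-3.14, 0.001, -0.136]
ft_force: [-1.3, 10.0, 1.4]
opening: 0.196
grip_force: 30.0
```

Emit:
drive_tool([
  {"jaw": 0.05, "travel": [0, 0, 0], "twist": 0},
  {"jaw": 0.05, "travel": [0, 0, 0], "twist": 0},
  {"jaw": 0.05, "travel": [0, 0, 0], "twist": 0},
  {"jaw": 0.05, "travel": [0, 0, 0], "twist": 0},
  {"jaw": 0.05, "travel": [0, 0, 0], "twist": 0},
  {"jaw": 0.05, "travel": [0, 0, 0], "twist": 0},
])

```text
t: 23.08
eef_pos: [491.9, -51.7, 98.6]
tcp_rot: [-3.14, 0.001, -0.135]
ft_force: [-1.2, 10.2, 1.4]
opening: 0.195
grip_force: 30.0
```

Run:
```python
from h import *
e=np.array(state()["eef_pos"]); print(e,state()["ft_force"],state()["opening"])
print("pull", (e[:2]-[499.8,1.6])@np.array([np.sin(PSI),-np.cos(PSI)]))
hx=-np.array([np.sin(PSI),-np.cos(PSI)])
c=read_camera("side"); f=np.array(c["frame"])
hs=cv2.cvtColor(f,cv2.COLOR_RGB2HSV)
m=((hs[...,0]<8)|(hs[...,0]>172))&(hs[...,1]>150)&(hs[...,2]>70)
n,l,st,ce=cv2.connectedComponentsWithStats(m.astype(np.uint8)); 
for i in range(1,n):
    if st[i][4]>8 and 170<ce[i][0]<290 and 180<ce[i][1]<300: print("red",st[i],ce[i].round(0))
p0=np.array([*(e[:2]),87]);
for d in (0,18,37,50,92): print(d,proj(c,p0+np.array([*hx,0])*d))
u,v=proj(c,p0+np.array([*hx,0])*60).astype(int); show(c,u-25,v-30,60,50,1)
print("tray",proj(c,[*(C-144*np.array([-hx[1],hx[0]])),4]))
```

```text
[491.89390824 -51.66919813  98.55713048] [-1.18877916 10.17006839  1.42716501] 0.19456063593045866
pull 53.84860268762199
red [179 247  21  12 142] [188. 253.]
red [211 256   6   5  26] [213. 258.]
0 [259.03138738 182.47794292]
18 [257.87852646 186.64214122]
37 [256.63780248 191.12346115]
50 [255.77443729 194.24166472]
92 [252.90181409 204.61579253]
43344344567...#######################.......................
344444334576.2########################......................
4444444345663##########################.....................
4444444434653#########################......................
4444444434663########################.......................
4444444345652########################.......................
344433334564########################2.......................
444443445553########################2.......................
334344455532########################........................
444445544333.#######################........................
55555543323..#######################........................
44444333323..#######################........................
33333333223.....
[... 1634 characters left out ...]
665555555555555554443334.................................
66666666666655555555555555556...............................
66666666666666666665666555555555555.........................
66666666666666666666666666666555555555555...................
6666666666666666666666666666666566655555566666..............
66666666666666666666666666666666666665565555556.............
66666666666666666666666666666666666666666666665.............
66666666666666666666666666666666666666666666665.............
66666666666666666666666666666666666666666666655.............
66666666666666666666666666666666666666666666654.............
66666666666666666666666666666666666666666666654.............
tray [193.16138225 249.09745054]
```

Run:
```python
from h import *
hx=-np.array([np.sin(PSI),-np.cos(PSI)]); e=np.array(state()["eef_pos"])
c=read_camera("top"); p0=np.array([*(e[:2]),87])
for d in (60,80,85,91,121): print(d,proj(c,p0+np.array([*hx,0])*d))
u,v=proj(c,p0+np.array([*hx,0])*85).astype(int)
g=np.array(c["frame"]).max(2)[v-10:v+12,u-20:u+24]; print(u-20,v-10)
print("\n".join("".join("%4d"%p for p in r) for r in g))
s=read_camera("side"); g=np.array(s["frame"])[196:210,240:266].max(2)
print("\n".join("%d "%(196+i)+"".join("%4d"%p for p in r) for i,r in enumerate(g)))
hy=np.array([-hx[1],hx[0]])
for (u,v) in [(213.5,258.5),(182,253),(196,253)]:
    X=onz(s,u,v,14); print((X[:2]-C)@hx,(X[:2]-C)@hy)
```

```text
60 [258.20562729 186.88611796]
80 [251.88213918 186.1815733 ]
85 [250.30133101 186.00549293]
91 [248.40445209 185.79423232]
121 [238.92278371 184.73865404]
230 176
  86  91  89  87  72  51  55  54  55  53 109 155 171 172 169 172 161 156 153 104  33  37  37  49  41  27  31  17  26  40  58  68  64  68  65  67  67  50  68  87  89  94  90  90
  88  91  87  74  58  54  52  58  53  53 113 159 174 174 175 173 168 160 159 108  41  39  35  40  36  30  36   9  28  44  63  68  68  68  63  65  61  43  71  94  99  91  96  91
  86  89  89  70  55  53  55  55  54  54 134 172 175 177 177 172 168 162 145  92  40  41  34  32  33  30  32  24  37  59  65  66  68  70  70  66  50  42  81  99 101  97  97  97
  91  91  74  55  49  56  57  54  55  51 129 169 175 174 175 168 162 160 137  87  76  62  30  29  34  34  21  25  38  58  66  66  68  65  65  67  50  54  92 108 103 100  98 102
  87  75  58  52  54  54  56  51  55  45  74  97 140 158 155 156 154 156 123  66  51  40  34  37  32  31  17  27  35  57  67  67  66  71  68  69  47  57  96 107 107 109 106 105
  88  72  49  56  55  52  55  55  50  48  41  44  6
[... 3898 characters left out ...]
  92 147 184 193 195 193 187 177 166 165
205  143 140 136 136 139 140 147 149 143 134 125 116 101  86  79  79 103 148 178 185 185 181 181 182 183 186
206  154 149 149 147 147 149 147 141 134 131 132 130 130 128 131 134 136 143 151 152 148 145 145 163 177 180
207  158 159 159 158 159 160 156 153 149 147 152 153 150 144 137 133 135 140 142 144 147 141 138 146 149 146
208  161 161 160 161 162 161 162 162 160 161 162 164 160 157 154 151 151 155 152 147 139 133 133 138 141 142
209  161 162 163 162 162 162 162 162 162 163 163 163 164 163 164 163 163 163 159 157 151 149 151 154 151 146
25.764908266429735 -76.04714075944547
26.406285701389383 -167.77609491132418
18.07628203327557 -129.17433823039397
```

Run:
```python
from h import *
s0=np.load("side0.npy",allow_pickle=True).item(); s=read_camera("side")
for a in (s0,s):
    g=np.array(a["frame"])[196:208,244:262]
    print("\n".join("%d "%(196+i)+"".join("%4d"%p for p in r.max(1))+"   |"+"".join("%4d"%(int(p.max())-int(p.min())) for p in r) for i,r in enumerate(g)));print()
hs=cv2.cvtColor(np.array(s["frame"]),cv2.COLOR_RGB2HSV)
m=((hs[...,0]<8)|(hs[...,0]>172))&(hs[...,1]>150)&(hs[...,2]>50)
print("\n".join("".join("#" if x else "." for x in r) for r in m[243:264,172:225]))
```

```text
196  180 177 179 177 178 179 177 137  72  45  51  38  16  59 136 181 190 188   | 130 130 130 129 129 132 131 100  38   2   3   0   4  45 102 132 138 137
197  177 177 178 178 175 181 176 136  87  85  92  77  41  58 135 181 188 186   | 131 129 128 128 130 130 131  97  30   6   8   4   2  39 102 133 136 134
198  177 177 178 177 176 179 177 147 105 101 105  88  59  79 144 181 189 186   | 129 130 130 128 129 131 130  95  34  10   6   5   7  53 106 132 138 134
199  177 179 178 176 175 179 178 155 128 115 105  90  93 127 165 185 188 186   | 129 130 130 129 129 131 127  83  31  11   9  13  45  93 123 135 136 134
200  176 178 177 177 176 178 179 168 163 146 117 110 135 162 177 185 186 186   | 130 130 128 127 129 132 122  69  28  12  12  40  90 118 131 137 137 133
201  176 176 177 176 177 176 166 163 174 170 136 126 153 169 179 186 188 185   | 129 132 129 129 131 128 104  50  20  15  15  54 106 125 130 135 138 136
202  178 178 179 176 171 155 135 131 142 147 135 141 164 172 178 185 187 185   | 134 133 134 131 125 106  75  33  13  11  22  70 117 128 132 137 137 132
203  177 177 178 173 153 118 
[... 3007 characters left out ...]
.........##########.................................
..........###########..####..........................
.........###################.........................
........####################.........................
.......#######.#############.........................
.......#######..############...........####..........
.......######.........#####............######........
........#####...........##.............######........
.........###...........................######........
........................................#####........
.........................................##..........
.....................................................
.....................................................
```

Emit:
drive_tool([
  {"jaw": 0.05, "travel": [0, 0.0008, 0], "twist": 0},
  {"jaw": 0.05, "travel": [0, 0.0014, 0], "twist": 0},
  {"jaw": 0.05, "travel": [0, 0.0014, 0], "twist": 0},
  {"jaw": 0.05, "travel": [0, 0.0014, 0], "twist": 0},
  {"jaw": 0.05, "travel": [0, 0.0014, 0], "twist": 0},
  {"jaw": 0.05, "travel": [0, 0.0014, 0], "twist": 0},
])

```text
t: 23.78
eef_pos: [491.7, -53.0, 98.6]
tcp_rot: [-3.14, 0.001, -0.135]
ft_force: [-0.5, 10.5, 0.8]
opening: 0.196
grip_force: 30.0
```

Run:
```python
from h import *
e=np.array(state()["eef_pos"]); print(e,state()["ft_force"],state()["opening"])
print("pull", (e[:2]-[499.8,1.65])@np.array([np.sin(PSI),-np.cos(PSI)]))
hx=-np.array([np.sin(PSI),-np.cos(PSI)]); hy=np.array([-hx[1],hx[0]])
c0=np.load("top0.npy",allow_pickle=True).item()
for u,v in[(97,37),(235,50)]:
    X=onz(c0,165+u/3.3,115+v/3.3,40)[:2]-C; print("tray far",X@hx,X@hy)
for n in("side","top"):
    s=read_camera(n); hs=cv2.cvtColor(np.array(s["frame"]),cv2.COLOR_RGB2HSV)
    m=((hs[...,0]<8)|(hs[...,0]>172))&(hs[...,1]>130)&(hs[...,2]>40)
    k,l,st,ce=cv2.connectedComponentsWithStats(m.astype(np.uint8))
    u0,v0=proj(s,[*C,90])
    for i in range(1,k):
        if st[i][4]>4 and np.hypot(*(ce[i]-[u0,v0]))<85:
            X=onz(s,*ce[i],14)[:2]-C; print(n,st[i],ce[i].round(1),"hop",X@hx,X@hy)
```

```text
[491.6908421  -53.02341383  98.5565077 ] [-0.48120636 10.53951231  0.81889935] 0.1957787425251777
pull 55.26737262651202
tray far 68.12078970853626 -173.97076750979443
tray far -70.26170660007836 -175.71787420103263
side [179 247  21  13 157] [188.  253.5] hop 24.516011094944144 -150.73723870028422
side [211 255   7   7  34] [213.4 258.2] hop 24.938428931394974 -76.44117866438188
top [203 129  12  18 107] [208. 136.] hop 23.076013754541417 -150.45055187977346
```

The tray spans hopper y from -175 to about -49, so all five beads are in it: four in the open and one under the funnel overhang. The rod reads about 55 mm at 10.5 N. Handing in.

```bash
python3 -c "
from cell import job_done
print(job_done())"
```

```text
the job is handed in; nothing more can be done
None
```

I handed the job in at about 24 s: by my camera and force measurements all five beads are in the tray, the empty cup stands upright and released on the bench, and the rod is held at about 55 mm (10.5 N), though I judged the mark mainly from how far the tool moved, because the ring was only partly visible.

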